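Show the trilobite slab to the inspection camera

ROBOT

A 6-joint arm with a two-finger parallel gripper is mounted at the origin on the work surface. World frame = base frame: x ahead of the robot, y to its left, z up, the work surface at z = 0. Lengths are in mm, angles in rad, forces in N, time in s.
With the tool pointing down it reaches from about 400 to 925 mm from the base axis. Payload 12.5 kg.
Tool frame: the origin (TCP) lies midway between the tips of the shut fingers; the grasp point (between the pads) lies 19 mm behind it; z points along the fingers, y is the line along which they close (so a half turn about z gives the same grasp; the last joint's range is limited). The gripper opens to 95 mm and grips with 3 to 60 N. Pads are 20 mm wide; open, the fingers measure 119 mm over their backs; the gripper's body (75 mm by 180 mm) begins 59 mm behind the grasp point.
Start: joints at [1.045, 0.491, 1.559, -0, 1.092, -0.106], TCP at [254.722, 570.757, 214.661] pointing down, gripper open.
Joint ranges: [-3.1, 3.1], [-0.84, 2.19], [0.05, 2.79], [-1.13, 4.28], [0.06, 2.93], [-2.69, 2.69]. Speed limits (rad/s): [2.22, 2.22, 2.79, 3.14, 3.14, 3.14].

INTERFACE

Orientations are given as [roll, pitch, yaw] about the fixed x, y, z axes, in that order (R = Rz(yaw) Ry(pitch) Rx(roll)).
In Python, from cell import state, viewer, env, models gives the robot as it stands. The module is installed in compiled form; this text tells all that it offers.
- The arm moves only by the tool arm_command, never from a script. Its argument "rows" is a list of rows, each a list of 2 entries, a list of its own where there are three numbers: the shift along the tool's x, y, z normalised to -1 to 1, where 1 is 0.25 m, then the turn about the tool's z normalised to -1 to 1, where 1 is pi rad. A call has exactly 5 rows; each row shifts and turns the commanded pose from where the row before left it, along the tool's axes as they then stand; what a row does not reach is not made up. A row lasts 1/10 s, in which the tool goes at most 50 mm and 8.59 degrees, less where a joint would pass 70% of its speed; a pose out of reach is approached as far as the arm can. A call with a number of a shift or a turn outside -1 to 1 is refused whole. A call with a gripper value outside its range is refused whole. "claw" is the opening, from 0 (shut) to 1 (fully open), set as the call begins (left out, the last holds). The fingers move at their own pace and stop on an object; the grip force is fixed at half the most. Time passes only in rows, so rows that do not move let the fingers close, or fill a call up. It gives the time, the measured TCP pose, the force, the opening and the grip force at its end, in the units of the state.
- state(): the state, without advancing time (a new reading comes with each control period).
- viewer.read_camera(name): name is "scene" or "top" or "wrist"; returns (picture, depth): 480x640x3 uint8, red, green, blue; 480x640 float32, mm along the optical axis (not along the pixel's ray), 0 where there is no reading.
- viewer.get_calibration(name): a dict with "camera_matrix" (3x3 intrinsics, pixels), "world_to_cam" (4x4, takes a point from world to camera coordinates). Camera axes: x right, y up, looking along -z (the intrinsics and any distortion apply to the point x, -y, -z); pixel columns grow to the right and rows downward; lengths in mm; the calibration is good to about 2 mm. The wrist camera is an equidistant fisheye: a pixel r from the principal point sees the ray r / f radians off the axis. A picture is of the moment at which its call begins: read the wrist's pose just before it. get_calibration takes no time and is no camera call; for the wrist camera it gives the pose at the moment of the call.
- env.job_done(): hands the job in; it is judged then, once.
Trained networks look in the newest picture that a camera, given by its name, has taken for a name from the list of things; names that differ only in an ending like _2 or _b are one class to them, and where a whole thing is asked for, a point or a joint stands for the part that bears it (a point fixed in the world has none). Each returns a list of dicts, best first, with "confidence" (0 to 1); they miss things now and then, are a little off and sometimes report something else, mostly with a low value. They report only what shows in the picture. A call takes as long as a camera call. They do not tell look-alikes from the thing itself.
- models.search_frame(camera, label): "position" ([x, y, z] in mm, in world coordinates, good to about 4 mm: the middle of the surface that is visible of it).
- models.mark_of(camera, label): "position" ([x, y, z] in mm, in world coordinates, good to about 4 mm: a listed point, or the origin of a listed thing).
The state is a dict: "t": time; "joints": joint angles; "qvel": joint speeds; "tau": joint torques, N m; "eef_pos": TCP position; "tcp_rot": TCP orientation; "ft_force": force on the tool from outside, world axes, zero at the start; "moment": the same for the moment, N m; "opening": opening from 0.0 (shut) to 1.0 (fully open); "grip_force": force on a finger pad.
Only numpy, scipy, OpenCV 4.12 (cv2) and the standard library are available. Lean on these libraries where they do the work, as an engineer would, in place of code of your own. Each camera call takes 0.05 s, during which the arm holds its last target. There are 200 camera calls.

TASK

First set the ring light to half brightness by moving its dimmer lever until it stands straight up, and leave it there. Then take the trilobite slab (the tallest one) off the wooden ledge and show it to the inspection camera: hold it in the air with the fossil at the camera's focus point, fossil side square to the lens and slab top at the top of the picture. Finish while still holding it there steadily, without bumping the camera or disturbing the other slabs, the jar or the brush.

Things in the scene. Friction and masses are not known exactly. Their poses are not given: they have to be found in the camera images.
- trilobite: The slab to show: flat dark grey stone, 18 mm thick (its x), 70 mm wide (its y) and 95 mm tall (its z), about 0.32 kg, the tallest of the three slabs; the top half is cut to a rough polygon, narrowing upwards. Origin: centre of its underside. Its +x face carries the flat, dark trilobite fossil (36 mm wide, 15 to 69 mm above the underside; only a thin relief, which may be touched). It stands loose and upright in the groove of the ledge, fossil side facing away from the robot.
- fossil (a point): The middle of the trilobite on the slab's +x face: 9 mm in front of the slab's mid-plane and 42 mm above its underside. Axes as those of the slab.
- fossil_back (a point): The point on the slab's back (-x) face straight behind the fossil's middle, 18 mm from it. Axes as those of the slab.
- ledge: Fixed light wooden ledge, 90 mm (x) by 260 mm (y) and 10 mm thick, origin at the centre of its underside on the bench. One groove 22 mm wide runs along its whole y length at x = 0; the groove's floor is 10 mm above the bench, the lips beside it end 24 mm above the bench. Three slabs stand side by side in it, about 80 mm apart, centre to centre, in any order. It may stand left or right of the robot's centre line.
- ammonite: Another slab in the groove: 18 mm thick (x), 70 mm wide (y), 68 mm tall, with a coiled ammonite on its +x face. Origin: centre of its underside. Leave it alone.
- shell_slab: Another slab in the groove: 18 mm thick (x), 66 mm wide (y), 66 mm tall, with three small shells on its +x face. Origin: centre of its underside. Leave it alone.
- dimmer (a joint): Angle of the ring light's dimmer lever, rad, 0 to 1.4: at 0 it leans 0.7 rad from vertical towards -x of body dimmer_base, at 0.7 it stands straight up (half brightness), at 1.4 it leans 0.7 rad towards +x. It starts between 0 and 0.35. It moves lightly (under 1 N at the ball) and stays where it is left.
- dimmer_tip (a point): Centre of the black ball, 26 mm across, at the end of the dimmer lever, 85 mm from the lever's hinge axis. The lever's rod is 10 mm thick.
- dimmer_hinge (a point): Middle of the lever's hinge axis, 22 mm above the bench. The hinge axis is y of body dimmer_base.
- dimmer_base: Fixed grey dimmer box, 70 mm (x) by 50 mm (y) by 25 mm tall, origin at the centre of its underside on the bench; the lever stands on it and swings in its x-z plane. It may stand left or right of the robot's centre line (the ledge is on the other side).
- viewer: Fixed stand of the inspection camera: dark steel base plate 180 by 180 by 14 mm, origin at the centre of its underside on the bench; a steel post 22 mm thick rises to 304 mm above the bench, 40 mm behind (+x of) the origin. It carries the head towards its own -x, that is towards the robot.
- head: The camera head, fixed to the stand: a cream and black barrel 100 mm long and up to 72 mm across, with a white ring light and lens at its front. Origin: centre of the front face, 230 mm above the bench. It looks along its own -x axis, which points towards the robot and 30 degrees down; its y is level, its z is the upward direction of its picture.
- focus (a point): The focus point of the camera, in free air: 100 mm in front of the centre of the ring light's front face, on the optical axis; 180 mm above the bench. Axes as those of the head. Shown properly, the fossil's middle is here, and the slab's x, y and z axes point along the head's x, y and z: the slab leans back 30 degrees, its top towards the robot.
- jar: Bystander: closed jar, 60 mm across and 85 mm tall, origin at the centre of its underside.
- brush: Bystander: dusting brush, 170 mm long, lying on the bench; origin at the middle of its underside, long axis x.
Not all that is in view belongs to the job. Leave any blue look-alike of the trilobite alone. Of the things shaped like the dimmer_base, the grey one is meant.

How it is judged:
By the outcome, as a careful person would: the job done as asked, in the order asked, and still so for the second after the job is handed in, while the arm keeps its last pose, push and grip.
It also fails if it takes over 54 s, if anything falls off the work surface, if the arm or the gripper's body presses on something with over 40 N, if the wrist force passes 120 N, or if a joint passes its speed limit or range.

## Working session

There is one attempt and no reset: what is moved stays moved. The work goes in short steps, Python scripts to look and compute and a tool call to move; the robot and the scene stay as the last step left them, time stands still between calls to the robot, and variables do not carry over. Pictures are saved under pics/ and viewed, at most 10 in all, crops included, and the job is handed in when it is done.

Besides the shell and the picture viewer there is one more tool, called after ">>>" as name(argument=value, ...), one argument or row to a line, values as JSON. arm_command: Moves the arm, as the interface text tells. Scaled input: -1 to 1 covers 0.25 m each way for a shift and pi rad each way for a turn. Its arguments: {"type":"object","properties":{"rows":{"type":"array","items":{"type":"array"}},"claw":{"type":"number"}},"required":["rows"]}

```bash
mkdir -p pics; cat > h.py <<'E'
import numpy as np, cv2
from cell import state, viewer, env, models
from scipy.spatial.transform import Rotation as R
def cloud(name):
    p,d=viewer.read_camera(name); c=viewer.get_calibration(name)
    K=np.array(c["camera_matrix"]);T=np.linalg.inv(np.array(c["world_to_cam"]))
    v,u=np.mgrid[:480,:640]
    P=np.stack([(u-K[0,2])/K[0,0]*d,-(v-K[1,2])/K[1,1]*d,-d,np.ones_like(d)],-1)@T.T
    P=P[...,:3]; P[d==0]=np.nan
    return p,P
E
python3 - <<'E'
from h import *
for n in ("scene","top"):
    p,P=cloud(n); cv2.imwrite(f"pics/{n}1.png",p[...,::-1])
    np.savez(f"{n}1.npz",p=p,P=P)
    for l in ("trilobite","fossil_back","ledge","ammonite","shell_slab","dimmer_tip","dimmer_hinge","dimmer_base","viewer","head","focus","jar","brush"):
        print(n,l,[(np.round(r["position"]).tolist(),round(r["confidence"],2)) for r in models.mark_of(n,l)[:3]])
print(state())
E
```

```text
scene trilobite [([470.0, -258.0, 9.0], 0.82), ([602.0, -198.0, -0.0], 0.8)]
scene fossil_back [([465.0, -256.0, 49.0], 0.81), ([613.0, -203.0, 41.0], 0.8)]
scene ledge [([468.0, -253.0, -3.0], 0.77)]
scene ammonite [([464.0, -333.0, 8.0], 0.94), ([468.0, -255.0, 7.0], 0.4)]
scene shell_slab [([478.0, -172.0, 5.0], 0.92)]
scene dimmer_tip [([424.0, 287.0, 94.0], 0.7), ([399.0, 144.0, 87.0], 0.56)]
scene dimmer_hinge [([451.0, 152.0, 24.0], 0.97), ([464.0, 288.0, 31.0], 0.56)]
scene dimmer_base [([450.0, 154.0, -0.0], 0.94), ([468.0, 287.0, 1.0], 0.83)]
scene viewer [([757.0, -40.0, 2.0], 0.67)]
scene head [([652.0, -57.0, 229.0], 0.93)]
scene focus []
scene jar [([666.0, 384.0, 2.0], 0.96)]
scene brush [([663.0, -382.0, 1.0], 0.66)]
top trilobite [([602.0, -196.0, -1.0], 0.93), ([472.0, -257.0, 6.0], 0.53), ([464.0, 290.0, -0.0], 0.3)]
top fossil_back [([461.0, -254.0, 54.0], 0.67), ([608.0, -203.0, 42.0], 0.67), ([479.0, -174.0, 14.0], 0.48)]
top ledge [([472.0, -250.0, 2.0], 0.64)]
top ammonite [([463.0, -332.0, 12.0], 0.67)]
top shell_slab [([479.0, -175.0, 11.0], 0.79)]
top dimme
[... 475 characters left out ...]
0.0], 0.79)]
{'t': 1.4, 'joints': array([ 1.04541975e+00,  4.90885750e-01,  1.55890911e+00, -7.24464282e-06,
        1.09170797e+00, -1.05569064e-01]), 'qvel': array([ 9.50371260e-04,  1.08826817e-03,  7.65871943e-04,  6.99475992e-04,
        1.70902416e-03, -1.86977693e-05]), 'tau': array([-4.93298412e-04, -6.12475634e+01, -2.58432895e+01,  6.92945556e-02,
        4.45184286e-02, -2.92035793e-05]), 'eef_pos': array([254.70882684, 570.75502492, 214.66665623]), 'tcp_rot': array([3.14150401e+00, 1.58577758e-05, 2.72178848e+00]), 'ft_force': array([ 0.28293533, -0.81175838,  0.17049874]), 'moment': array([ 0.03087754, -0.03201251, -0.03320207]), 'grip_force': 0.0, 'opening': 1.0007457631766457}
```

View pics/scene1.png

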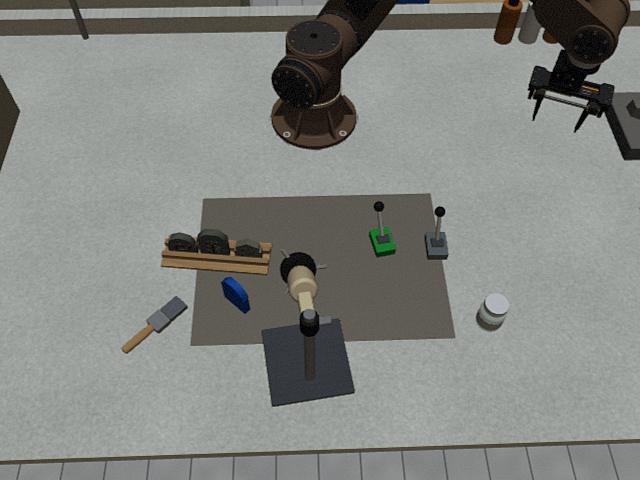

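View pics/top1.png

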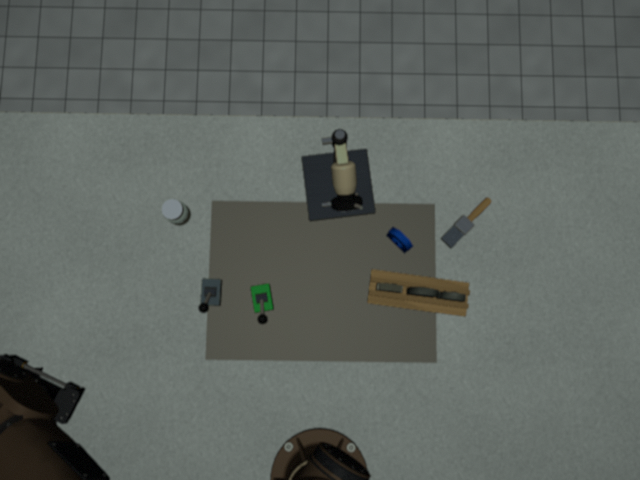

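The scene shows the grey dimmer box at about (437,245) px, its ball at (440,211), and the green look-alike at (382,240). The trilobite is the middle slab in the ledge at (213,240). The blue decoy is at (235,294) and the head at (298,265). The tool can only yaw, so I'll have to tilt the slab in the hand, pivoting it between pads on its side edges. Next I'll fit the geometry from depth.

```bash
cat > m.py <<'E'
from h import *
def rect(n,c,r,z0,z1,col=None):
    D=np.load(n+"1.npz");P=D["P"];p=D["p"].astype(float)
    m=(np.hypot(P[...,0]-c[0],P[...,1]-c[1])<r)&(P[...,2]>z0)&(P[...,2]<z1)
    if col is not None: m&=col(p)
    q=P[m]; b=cv2.minAreaRect(q[:,:2].astype(np.float32))
    print(n,c,(z0,z1),m.sum(),np.round(b[0]),np.round(b[1]),round(b[2],1),"medz",round(float(np.median(q[:,2])),1))
    return q
for n in ("scene","top"):
    rect(n,(466,288),60,18,30); 
    q=rect(n,(424,288),40,70,120); print(" ball",q.mean(0).round(),q.max(0).round(),q.min(0).round())
    rect(n,(757,-40),150,9,19,lambda p:p.max(-1)<75)
    q=rect(n,(470,-253),150,18,28); q=rect(n,(470,-253),150,6,14)
    q=rect(n,(470,-255),45,40,115); print(" tri",q.max(0).round())
    rect(n,(470,-255),45,85,115)
    q=rect(n,(757,-40),110,280,330); print(" post",np.median(q,0).round())
# ledge profile
D=np.load("scene1.npz");P=D["P"].reshape(-1,3)
for y0 in (-213,-297):
    q=P[(abs(P[:,1]-y0)<4)&(abs(P[:,0]-470)<75)]; q=q[np.argsort(q[:,0])]; print(np.round(q[:,[0,2]]).astype(int).tolist())
E
python3 m.py
```

```text
scene (466, 288) (18, 30) 382 [471. 287.] [75. 51.] 0.6 medz 24.0
scene (424, 288) (70, 120) 122 [431. 288.] [29. 23.] 27.0 medz 100.1
 ball [433. 287.  96.] [449. 299. 111.] [419. 275.  70.]
scene (757, -40) (9, 19) 5011 [762. -39.] [182. 178.] 8.0 medz 13.2
scene (470, -253) (18, 28) 824 [ 527. -260.] [261. 157.] 83.4 medz 22.7
scene (470, -253) (6, 14) 1053 [ 467. -238.] [283. 268.] 43.0 medz 9.1
scene (470, -255) (40, 115) 584 [ 475. -260.] [80. 26.] 80.2 medz 78.3
 tri [ 491. -219.  106.]
scene (470, -255) (85, 115) 213 [ 475. -254.] [60. 24.] 84.3 medz 96.5
scene (757, -40) (280, 330) 884 [756. -43.] [128.  50.] 1.1 medz 289.4
 post [739. -40. 289.]
top (466, 288) (18, 30) 369 [468. 288.] [52. 68.] 89.2 medz 24.4
top (424, 288) (70, 120) 102 [427. 287.] [25. 29.] 55.7 medz 103.5
 ball [427. 287. 101.] [445. 301. 115.] [413. 276.  71.]
top (757, -40) (9, 19) 2545 [758. -40.] [179. 179.] 7.8 medz 13.6
top (470, -253) (18, 28) 895 [ 514. -256.] [261. 170.] 86.4 medz 23.0
top (470, -253) (6, 14) 1631 [ 472. -249.] [287. 288.] 37.6 medz 9.1
top (470, -255) (40, 115) 268 [ 473. -259.
[... 2662 characters left out ...]
 24], [496, 11], [497, 8], [498, 10], [499, 7], [501, 5], [502, 11], [502, 11], [503, 13], [503, 4], [506, 12], [506, 8], [506, 13], [507, 6], [508, 11], [508, 7], [510, 10], [511, -2], [513, 10], [513, 2], [513, 6], [513, 7], [513, 7], [515, 13], [515, 13], [515, 14], [516, 1], [516, -3], [516, -3], [517, 3], [518, 4], [518, -4], [518, 0], [518, -4], [519, 11], [520, -1], [521, 4], [521, 0], [523, -5], [524, 1], [525, 3], [526, -1], [527, 1], [527, 6], [527, -3], [528, -2], [529, 0], [530, -3], [532, -4], [533, 1], [534, 3], [534, 4], [534, -1], [535, 0], [536, -3], [537, -1], [538, -3], [539, 2], [539, -1], [541, -4], [541, 1], [542, 3], [542, -1], [543, 0], [544, 2], [545, -2], [545, -2]]
```

```bash
cat > plan.py <<'E'
import numpy as np
from cell import state
def plan(wps, p=None, yaw=None):
    """wps: (x,y,z,yaw). prints rows in tool units, 5 per call"""
    s=state(); p=np.array(s["eef_pos"]) if p is None else np.array(p,float); yaw=s["tcp_rot"][2] if yaw is None else yaw
    rows=[]
    for w in wps:
        w=np.array(w,float); dy=w[3]-yaw; 
        n=int(max(np.ceil(np.linalg.norm(w[:3]-p)/48),np.ceil(abs(dy)/0.145),1)); d=(w[:3]-p)/n
        for i in range(n):
            c,sn=np.cos(yaw),np.sin(yaw)
            t=np.array([c*d[0]+sn*d[1], sn*d[0]-c*d[1], -d[2]])
            a=np.round(t/250,3); b=round(-dy/n/np.pi,4)
            rows.append([a.tolist(),b])
            t=a*250; p=p+[c*t[0]+sn*t[1], sn*t[0]-c*t[1], -t[2]]; yaw-=b*np.pi
    while len(rows)%5: rows.append([[0,0,0],0])
    for i in range(0,len(rows),5): print(str(rows[i:i+5]).replace(" ",""))
    print("end",p.round(1),round(yaw,3))
E
python3 - <<'E'
from m import rect
for n in ("scene","top"): rect(n,(452,153),55,18,30)
from plan import plan
plan([(442,288,190,1.571),(442,288,87,1.571),(467,288,87,1.571)])
E
```

```text
scene (466, 288) (18, 30) 382 [471. 287.] [75. 51.] 0.6 medz 24.0
scene (424, 288) (70, 120) 122 [431. 288.] [29. 23.] 27.0 medz 100.1
 ball [433. 287.  96.] [449. 299. 111.] [419. 275.  70.]
scene (757, -40) (9, 19) 5011 [762. -39.] [182. 178.] 8.0 medz 13.2
scene (470, -253) (18, 28) 824 [ 527. -260.] [261. 157.] 83.4 medz 22.7
scene (470, -253) (6, 14) 1053 [ 467. -238.] [283. 268.] 43.0 medz 9.1
scene (470, -255) (40, 115) 584 [ 475. -260.] [80. 26.] 80.2 medz 78.3
 tri [ 491. -219.  106.]
scene (470, -255) (85, 115) 213 [ 475. -254.] [60. 24.] 84.3 medz 96.5
scene (757, -40) (280, 330) 884 [756. -43.] [128.  50.] 1.1 medz 289.4
 post [739. -40. 289.]
top (466, 288) (18, 30) 369 [468. 288.] [52. 68.] 89.2 medz 24.4
top (424, 288) (70, 120) 102 [427. 287.] [25. 29.] 55.7 medz 103.5
 ball [427. 287. 101.] [445. 301. 115.] [413. 276.  71.]
top (757, -40) (9, 19) 2545 [758. -40.] [179. 179.] 7.8 medz 13.6
top (470, -253) (18, 28) 895 [ 514. -256.] [261. 170.] 86.4 medz 23.0
top (470, -253) (6, 14) 1631 [ 472. -249.] [287. 288.] 37.6 medz 9.1
top (470, -255) (40, 115) 268 [ 473. -259.
[... 3350 characters left out ...]
, [545, -2]]
scene (452, 153) (18, 30) 380 [455. 154.] [74. 51.] 11.6 medz 24.7
top (452, 153) (18, 30) 359 [453. 155.] [70. 51.] 10.9 medz 25.3
[[[-0.143,-0.091,0.012],np.float64(0.0458)],[[-0.155,-0.069,0.012],np.float64(0.0458)],[[-0.163,-0.047,0.012],np.float64(0.0458)],[[-0.168,-0.023,0.012],np.float64(0.0458)],[[-0.17,0.002,0.012],np.float64(0.0458)]]
[[[-0.168,0.026,0.012],np.float64(0.0458)],[[-0.162,0.05,0.012],np.float64(0.0458)],[[-0.153,0.072,0.012],np.float64(0.0458)],[[0.0,-0.0,0.138],np.float64(-0.0)],[[0.0,-0.0,0.138],np.float64(-0.0)]]
[[[0.0,-0.0,0.138],np.float64(-0.0)],[[0.0,0.1,0.001],np.float64(-0.0001)],[[0,0,0],0],[[0,0,0],0],[[0,0,0],0]]
end [467.1 287.9  86.9] 1.571
```

>>> arm_command(
  rows=[
    [[-0.143,-0.091,0.012],0.0458],
    [[-0.155,-0.069,0.012],0.0458],
    [[-0.163,-0.047,0.012],0.0458],
    [[-0.168,-0.023,0.012],0.0458],
    [[-0.17,0.002,0.012],0.0458],
  ],
  claw=1,
)

```text
t: 1.9
eef_pos: [372.5, 392.6, 199.7]
tcp_rot: [3.141, -0.0, 1.997]
ft_force: [1.5, -0.3, -0.3]
opening: 1.003
grip_force: 0.0
```

>>> arm_command(
  rows=[
    [[-0.168,0.026,0.012],0.0458],
    [[-0.162,0.05,0.012],0.0458],
    [[-0.153,0.072,0.012],0.0458],
    [[0,0,0],0],
    [[0,0,0],0],
  ],
)

```text
t: 2.4
eef_pos: [442.5, 287.4, 190.7]
tcp_rot: [-3.142, -0.0, 1.57]
ft_force: [0.0, 0.3, 0.1]
opening: 0.997
grip_force: 0.0
```

>>> arm_command(
  rows=[
    [[0,0,0.138],0],
    [[0,0,0.138],0],
    [[0,0,0.138],0],
    [[0,0.05,0],0],
    [[0,0.05,0],0],
  ],
)

```text
t: 2.9
eef_pos: [467.6, 289.0, 87.8]
tcp_rot: [-3.141, 0.0, 1.573]
ft_force: [-1.6, -0.0, 1.3]
opening: 1.003
grip_force: 0.9
```

>>> arm_command(
  rows=[
    [[0,0,0],0],
    [[0,0,0],0],
    [[0,0,0],0],
    [[0,0,0],0],
    [[0,0,0],0],
  ],
  claw=0.24,
)

```text
t: 3.4
eef_pos: [467.0, 288.0, 87.6]
tcp_rot: [3.141, -0.0, 1.571]
ft_force: [-1.2, 0.0, 0.5]
opening: 0.64
grip_force: 0.5
```

>>> arm_command(
  rows=[
    [[0,0,0],0],
    [[0,0,0],0],
    [[0,0,0],0],
    [[0,0,0],0],
    [[0,0,0],0],
  ],
  claw=0.28,
)

```text
t: 3.9
eef_pos: [467.1, 287.9, 87.1]
tcp_rot: [3.142, -0.0, 1.571]
ft_force: [-0.4, -0.1, -0.5]
opening: 0.284
grip_force: 0.4
```

>>> arm_command(
  rows=[
    [[0,0,0],0],
    [[0,0,0],0],
    [[0,0,0],0],
    [[0,0,0],0],
    [[0,0,0],0],
  ],
  claw=0.28,
)

```text
t: 4.4
eef_pos: [467.1, 287.9, 87.1]
tcp_rot: [3.142, -0.0, 1.571]
ft_force: [-1.4, -0.3, 1.0]
opening: 0.28
grip_force: 0.4
```

```bash
python3 - <<'E'
from h import *
p,d=viewer.read_camera("wrist"); cv2.imwrite("pics/w1.png",p[...,::-1])
c=viewer.get_calibration("wrist"); print(c, state()["opening"])
for l in ("dimmer_tip","dimmer_hinge","dimmer_base"):
    for n in ("wrist",):
        print(n,l,[(np.round(r["position"]).tolist(),round(r["confidence"],2)) for r in models.mark_of(n,l)[:3]])
E
```

```text
{'camera_matrix': array([[371.64829954,   0.        , 318.93259074],
       [  0.        , 371.64829954, 239.66640942],
       [  0.        ,   0.        ,   1.        ]]), 'world_to_cam': array([[ 9.99999321e-01,  5.01520858e-04, -1.05179540e-03,
        -4.66781779e+02],
       [-7.66250792e-04,  9.63053247e-01, -2.69309963e-01,
        -2.79715232e+02],
       [ 8.77870414e-04,  2.69310586e-01,  9.63052978e-01,
        -3.46378658e+02],
       [ 0.00000000e+00,  0.00000000e+00,  0.00000000e+00,
         1.00000000e+00]])} 0.2756726811061416
wrist dimmer_tip [([464.0, 288.0, 110.0], 0.84)]
wrist dimmer_hinge [([448.0, 159.0, 22.0], 0.65)]
wrist dimmer_base [([462.0, 291.0, -0.0], 0.84), ([454.0, 158.0, 2.0], 0.8)]
```

View pics/w1.png

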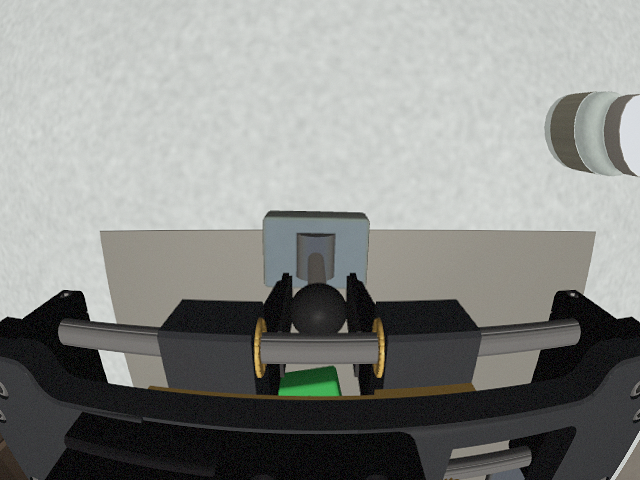

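The wrist view shows the ball between the fingers at (318,310). The grey box spans columns 264–369, so its centre (316.5) puts the hinge about 1.5 mm lower in x. I'll shift by that much, open and retreat.

>>> arm_command(
  rows=[
    [[0,-0.006,0],0],
    [[0,0,0],0],
    [[0,0,0],0],
    [[0,0,0],0],
    [[0,0,0],0],
  ],
  claw=0.27,
)

```text
t: 5.1
eef_pos: [465.7, 288.0, 87.2]
tcp_rot: [3.141, -0.0, 1.571]
ft_force: [-0.1, 0.5, 1.3]
opening: 0.273
grip_force: 1.4
```

>>> arm_command(
  rows=[
    [[0,0,0],0],
    [[0,0,0],0],
    [[0,0,0],0],
    [[0,0,0],0],
    [[0,0,0],0],
  ],
  claw=0.6,
)

```text
t: 5.6
eef_pos: [465.6, 288.0, 87.1]
tcp_rot: [-3.142, -0.0, 1.571]
ft_force: [-0.0, -0.6, -0.1]
opening: 0.59
grip_force: 0.0
```

>>> arm_command(
  rows=[
    [[0,0,-0.1],0],
    [[0,0,-0.15],0],
    [[0,0,-0.15],0],
    [[0,0,-0.15],0],
    [[0,0,0],0],
  ],
)

```text
t: 6.1
eef_pos: [467.1, 288.7, 229.3]
tcp_rot: [3.134, -0.003, 1.571]
ft_force: [0.4, 1.0, -0.5]
opening: 0.594
grip_force: 0.0
```

```bash
python3 - <<'E'
from h import *
from plan import plan
for n in ("wrist","scene","top"):
    viewer.read_camera(n)
    for l in ("dimmer_tip","dimmer_hinge"):
        print(n,l,[(np.round(r["position"]).tolist(),round(r["confidence"],2)) for r in models.mark_of(n,l)[:3]])
p,P=cloud("scene")
def st(P,x0,x1,y0,y1,z0,z1):
    q=P[(P[...,0]>x0)&(P[...,0]<x1)&(P[...,1]>y0)&(P[...,1]<y1)&(P[...,2]>z0)&(P[...,2]<z1)]; return len(q),q.mean(0).round(1),np.ptp(q,0).round()
print(st(P,420,510,255,320,98,125),st(P,420,510,255,320,45,85))
p,P=cloud("top"); print(st(P,420,510,255,320,98,125))
# above trilobite : TCP high, tool y along slab x
plan([(465.5,250,240,1.571),(472,-256,240,1.466)])
E
```

```text
wrist dimmer_tip [([468.0, 289.0, 105.0], 0.64), ([396.0, 139.0, 88.0], 0.59)]
wrist dimmer_hinge [([452.0, 157.0, 21.0], 0.81), ([462.0, 288.0, 21.0], 0.75), ([665.0, 384.0, -0.0], 0.64)]
scene dimmer_tip [([396.0, 142.0, 91.0], 0.5), ([466.0, 286.0, 105.0], 0.42)]
scene dimmer_hinge [([466.0, 290.0, 27.0], 0.72), ([482.0, -256.0, 53.0], 0.54)]
top dimmer_tip [([465.0, 288.0, 108.0], 0.6), ([398.0, 144.0, 83.0], 0.46)]
top dimmer_hinge [([470.0, 289.0, 24.0], 0.91), ([450.0, 154.0, 22.0], 0.57)]
(95, array([474. , 285.6, 112.8]), array([28., 24., 21.])) (39, array([471.9, 286.4,  64. ]), array([10., 12., 37.]))
(59, array([468.8, 282.9, 114.9]), array([25., 17., 17.]))
[[[-0.152,-0.0,-0.063],np.float64(-0.0001)],[[-0.184,0.002,-0.0],np.float64(0.003)],[[-0.184,0.004,-0.0],np.float64(0.003)],[[-0.184,0.006,-0.0],np.float64(0.003)],[[-0.184,0.007,-0.0],np.float64(0.003)]]
[[[-0.184,0.009,-0.0],np.float64(0.003)],[[-0.184,0.011,-0.0],np.float64(0.003)],[[-0.184,0.013,-0.0],np.float64(0.003)],[[-0.183,0.014,-0.0],np.float64(0.003)],[[-0.183,0.016,-0.0],np.float64(0.003)]]
[[[-0.183,0.018,-0.0],np.float64(0.003)],[[-0.183,0.02,-0.0],np.float64(0.003)],[[0,0,0],0],[[0,0,0],0],[[0,0,0],0]]
end [ 471.9 -256.2  239.9] 1.467
```

The lever stands vertical, with tip and hinge both at x≈466. Next I'll move to the slab.

>>> arm_command(
  rows=[
    [[-0.152,0,-0.05],0],
    [[-0.184,0.002,0],0.003],
    [[-0.184,0.004,0],0.003],
    [[-0.184,0.006,0],0.003],
    [[-0.184,0.007,0],0.003],
  ],
  claw=0.6,
)

```text
t: 7.15
eef_pos: [467.5, 64.2, 237.2]
tcp_rot: [3.141, -0.0, 1.533]
ft_force: [0.8, 0.4, 0.2]
opening: 0.603
grip_force: 0.0
```

>>> arm_command(
  rows=[
    [[-0.184,0.009,0],0.003],
    [[-0.184,0.011,0],0.003],
    [[-0.184,0.013,0],0.003],
    [[-0.183,0.014,0],0.003],
    [[-0.183,0.016,0],0.003],
  ],
)

```text
t: 7.65
eef_pos: [470.2, -166.1, 237.1]
tcp_rot: [3.141, -0.0, 1.485]
ft_force: [0.4, 1.3, -1.1]
opening: 0.599
grip_force: 0.0
```

>>> arm_command(
  rows=[
    [[-0.183,0.018,0],0.003],
    [[-0.183,0.02,0],0.003],
    [[0,0,0],0],
    [[0,0,0],0],
    [[0,0,0],0],
  ],
)

```text
t: 8.15
eef_pos: [471.6, -255.3, 237.0]
tcp_rot: [-3.141, -0.001, 1.468]
ft_force: [-0.3, 0.6, 0.5]
opening: 0.599
grip_force: 0.0
```

```bash
python3 - <<'E'
from h import *
print(state()["eef_pos"],state()["tcp_rot"])
p,d=viewer.read_camera("wrist"); cv2.imwrite("pics/w2.png",p[...,::-1]); np.savez("w2.npz",p=p,d=d,**viewer.get_calibration("wrist"))
for l in ("trilobite","fossil_back","ledge","ammonite","shell_slab","head"):
    print(l,[(np.round(r["position"]).tolist(),round(r["confidence"],2)) for r in models.mark_of("wrist",l)[:3]])
E
```

```text
[ 471.62100763 -255.28892905  236.96002137] [-3.14119617e+00 -5.16359864e-04  1.46752076e+00]
trilobite [([472.0, -256.0, 10.0], 0.57)]
fossil_back [([608.0, -202.0, 39.0], 0.69)]
ledge [([471.0, -256.0, 4.0], 0.62)]
ammonite [([465.0, -329.0, 13.0], 0.85)]
shell_slab [([481.0, -172.0, 10.0], 0.87), ([463.0, -331.0, 10.0], 0.65)]
head []
```

View pics/w2.png

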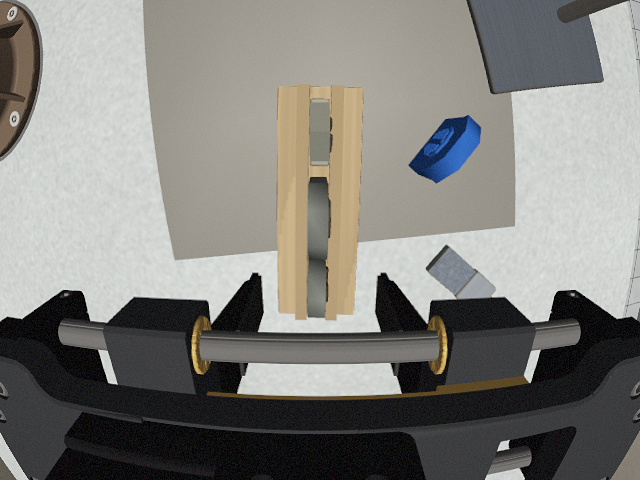

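The trilobite sits centred between the fingers (slab at column 318, fingers at about 250 and 390). I'll descend and grasp.

>>> arm_command(
  rows=[
    [[0,0,0.17],0],
    [[0,0,0.18],0],
    [[0,0,0.18],0],
    [[0,0,0.14],0],
    [[0,0,0.1],0],
  ],
)

```text
t: 9.0
eef_pos: [471.2, -255.5, 42.4]
tcp_rot: [-3.14, -0.001, 1.467]
ft_force: [0.5, -0.9, -0.1]
opening: 0.599
grip_force: 0.0
```

>>> arm_command(
  rows=[
    [[0,0,0],0],
    [[0,0,0],0],
    [[0,0,0],0],
    [[0,0,0],0],
    [[0,0,0],0],
  ],
  claw=0.1,
)

```text
t: 9.5
eef_pos: [472.1, -256.3, 45.7]
tcp_rot: [3.14, 0.001, 1.467]
ft_force: [0.8, 0.7, -0.2]
opening: 0.24
grip_force: 0.0
```

>>> arm_command(
  rows=[
    [[0,0,0],0],
    [[0,0,0],0],
    [[0,0,0],0],
    [[0,0,0],0],
    [[0,0,0],0],
  ],
)

```text
t: 10.0
eef_pos: [471.7, -256.2, 45.4]
tcp_rot: [3.141, 0.0, 1.467]
ft_force: [-2.6, 0.5, 6.7]
opening: 0.189
grip_force: 30.0
```

>>> arm_command(
  rows=[
    [[0,0,-0.03],0],
    [[0,0,-0.06],0],
    [[0,0,-0.12],0],
    [[0,0,-0.16],0],
    [[0,0,-0.16],0],
  ],
)

```text
t: 10.5
eef_pos: [471.4, -255.8, 178.7]
tcp_rot: [-3.141, -0.001, 1.467]
ft_force: [0.5, -1.0, -2.9]
opening: 0.188
grip_force: 30.0
```

```bash
python3 - <<'E'
from plan import plan
plan([(440,-50,180,1.62),(556,174,180,1.763),(556,174,60,1.763)],p=[472,-256,178],yaw=1.467)
E
```

```text
[[[0.161,-0.043,-0.002],np.float64(-0.0097)],[[0.162,-0.038,-0.002],np.float64(-0.0097)],[[0.164,-0.033,-0.002],np.float64(-0.0097)],[[0.164,-0.028,-0.002],np.float64(-0.0097)],[[0.165,-0.023,-0.002],np.float64(-0.0097)]]
[[[0.146,0.085,0.0],np.float64(-0.0076)],[[0.143,0.088,0.0],np.float64(-0.0076)],[[0.141,0.092,0.0],np.float64(-0.0076)],[[0.139,0.095,0.0],np.float64(-0.0076)],[[0.137,0.098,0.0],np.float64(-0.0076)]]
[[[0.134,0.102,0.0],np.float64(-0.0076)],[[0.0,-0.0,0.161],np.float64(-0.0)],[[0.0,-0.0,0.161],np.float64(-0.0)],[[0.0,-0.0,0.161],np.float64(-0.0)],[[0,0,0],0]]
end [556.1 173.9  59.8] 1.763
```

>>> arm_command(
  rows=[
    [[0.161,-0.043,0],-0.0097],
    [[0.162,-0.038,0],-0.0097],
    [[0.164,-0.033,0],-0.0097],
    [[0.164,-0.028,0],-0.0097],
    [[0.165,-0.023,0],-0.0097],
  ],
)

```text
t: 11.0
eef_pos: [438.5, -48.9, 177.6]
tcp_rot: [3.141, -0.0, 1.62]
ft_force: [0.6, 0.8, -2.7]
opening: 0.19
grip_force: 30.0
```

>>> arm_command(
  rows=[
    [[0.146,0.085,0],-0.0076],
    [[0.143,0.088,0],-0.0076],
    [[0.141,0.092,0],-0.0076],
    [[0.139,0.095,0],-0.0076],
    [[0.137,0.098,0],-0.0076],
  ],
)

```text
t: 11.5
eef_pos: [536.6, 138.3, 177.5]
tcp_rot: [3.141, -0.0, 1.74]
ft_force: [0.8, -0.7, -2.8]
opening: 0.183
grip_force: 30.0
```

>>> arm_command(
  rows=[
    [[0.134,0.102,0],-0.0076],
    [[0,0,0.16],0],
    [[0,0,0.16],0],
    [[0,0,0.14],0],
    [[0,0,0],0],
  ],
)

```text
t: 12.0
eef_pos: [553.5, 173.4, 58.5]
tcp_rot: [-3.134, -0.0, 1.763]
ft_force: [-0.7, 0.4, -2.5]
opening: 0.189
grip_force: 30.0
```

>>> arm_command(
  rows=[
    [[0,0,0.02],0],
    [[0,0,0.02],0],
    [[0,0,0.02],0],
    [[0,0,0],0],
    [[0,0,0],0],
  ],
)

```text
t: 12.5
eef_pos: [556.1, 173.8, 47.7]
tcp_rot: [3.141, -0.0, 1.763]
ft_force: [0.1, 0.4, -3.3]
opening: 0.185
grip_force: 30.0
```

>>> arm_command(
  rows=[
    [[0,0,0.02],0],
    [[0,0,0.02],0],
    [[0,0,0.006],0],
    [[0,0,0],0],
    [[0,0,0],0],
  ],
)

```text
t: 13.0
eef_pos: [555.8, 173.7, 35.5]
tcp_rot: [-3.141, -0.0, 1.763]
ft_force: [-0.1, -0.3, -2.6]
opening: 0.187
grip_force: 30.0
```

>>> arm_command(
  rows=[
    [[0,0,0.003],0],
    [[0,0,0],0],
    [[0,0,0],0],
    [[0,0,0],0],
    [[0,0,0],0],
  ],
)

```text
t: 13.5
eef_pos: [555.8, 173.8, 35.4]
tcp_rot: [3.141, -0.0, 1.763]
ft_force: [-2.4, 0.2, 5.7]
opening: 0.188
grip_force: 30.0
```

>>> arm_command(
  rows=[
    [[0,0,0],0],
    [[0,0,0],0],
    [[0,0,0],0],
    [[0,0,0],0],
    [[0,0,0],0],
  ],
  claw=0.5,
)

```text
t: 14.0
eef_pos: [555.9, 173.7, 34.8]
tcp_rot: [3.141, -0.0, 1.763]
ft_force: [-0.5, -0.1, 0.7]
opening: 0.49
grip_force: 0.0
```

>>> arm_command(
  rows=[
    [[0,0,-0.08],0],
    [[0,0,-0.16],0],
    [[0,0,-0.16],0],
    [[0,0,-0.06],0],
    [[0,0,0],0],
  ],
)

```text
t: 14.5
eef_pos: [556.8, 174.0, 152.2]
tcp_rot: [3.137, -0.0, 1.763]
ft_force: [-0.1, 0.5, -0.4]
opening: 0.5
grip_force: 0.0
```

```bash
python3 - <<'E'
from h import *
from plan import plan
print(state()["eef_pos"],state()["tcp_rot"])
for n in ("scene","top"):
    p,P=cloud(n)
    m=(np.hypot(P[...,0]-556,P[...,1]-174)<60)&(P[...,2]>25)&(P[...,2]<120); q=P[m]
    print(n,m.sum(),q.max(0).round(),cv2.minAreaRect(q[:,:2].astype(np.float32)))
    if n=="scene": cv2.imwrite("pics/s3.png",cv2.resize(p[170:330,280:500,::-1],None,fx=3,fy=3))
plan([(556,174,150,0.192)])
E
```

```text
[556.76455684 173.95094419 152.22153564] [ 3.13706846e+00 -9.35870659e-05  1.76268894e+00]
scene 582 [576. 210.  96.] ((561.2818603515625, 174.92198181152344), (25.556976318359375, 72.15882873535156), 12.706613540649414)
top 4 [565. 140.  48.] ((560.341796875, 139.23851013183594), (8.925808906555176, 0.8215347528457642), 7.516021728515625)
[[[0.0,0.0,-0.0],np.float64(0.0455)],[[0.0,0.0,-0.0],np.float64(0.0455)],[[0.0,0.0,-0.0],np.float64(0.0455)],[[0.0,0.0,-0.0],np.float64(0.0455)],[[0.0,0.0,-0.0],np.float64(0.0455)]]
[[[0.0,0.0,-0.0],np.float64(0.0455)],[[0.0,0.0,-0.0],np.float64(0.0455)],[[0.0,0.0,-0.0],np.float64(0.0455)],[[0.0,0.0,-0.0],np.float64(0.0455)],[[0.0,-0.0,-0.0],np.float64(0.0455)]]
[[[0.0,-0.0,-0.0],np.float64(0.0455)],[[0,0,0],0],[[0,0,0],0],[[0,0,0],0],[[0,0,0],0]]
end [555.5 173.7 149.3] 0.19
```

View pics/s3.png

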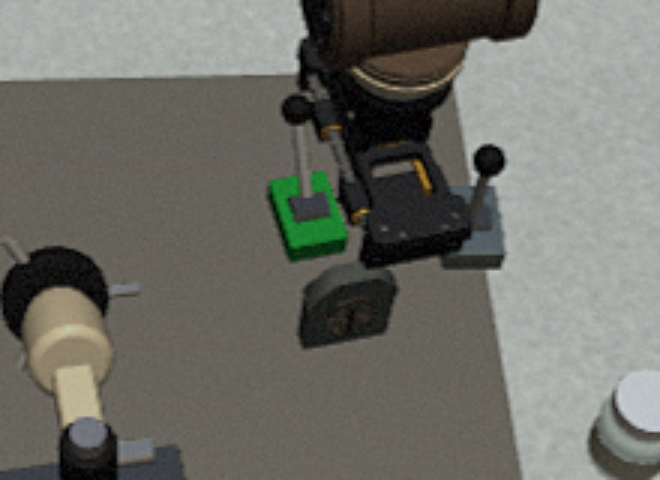

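The crop shows the slab upright at (348,305), fossil facing +x, square to the green box. I'll turn and regrasp it by the side edges.

>>> arm_command(
  rows=[
    [[0,0,0],0.0455],
    [[0,0,0],0.0455],
    [[0,0,0],0.0455],
    [[0,0,0],0.0455],
    [[0,0,0],0.0455],
  ],
  claw=1,
)

```text
t: 15.1
eef_pos: [555.2, 173.6, 147.9]
tcp_rot: [-3.139, 0.002, 1.042]
ft_force: [0.1, 0.7, 1.6]
opening: 0.869
grip_force: 0.0
```

>>> arm_command(
  rows=[
    [[0,0,0],0.0455],
    [[0,0,0],0.0455],
    [[0,0,0],0.0455],
    [[0,0,0],0.0455],
    [[0,0,0],0.0455],
  ],
)

```text
t: 15.6
eef_pos: [555.2, 173.6, 147.9]
tcp_rot: [-3.141, 0.003, 0.327]
ft_force: [0.7, 0.2, 0.7]
opening: 1.002
grip_force: 0.0
```

>>> arm_command(
  rows=[
    [[0,0,0],0.0455],
    [[0,0,0],0],
    [[0,0,0],0],
    [[0,0,0],0],
    [[0,0,0],0],
  ],
)

```text
t: 16.1
eef_pos: [555.7, 173.7, 149.6]
tcp_rot: [-3.142, 0.0, 0.192]
ft_force: [0.0, -0.3, -0.9]
opening: 1.001
grip_force: 0.0
```

```bash
python3 - <<'E'
from h import *
print(state()["eef_pos"],state()["tcp_rot"],state()["opening"])
p,d=viewer.read_camera("wrist"); cv2.imwrite("pics/w3.png",p[...,::-1])
E
```

```text
[555.73767357 173.70808057 149.58381578] [-3.14151420e+00  4.30150814e-04  1.92273736e-01] 1.0009863800912246
```

View pics/w3.png

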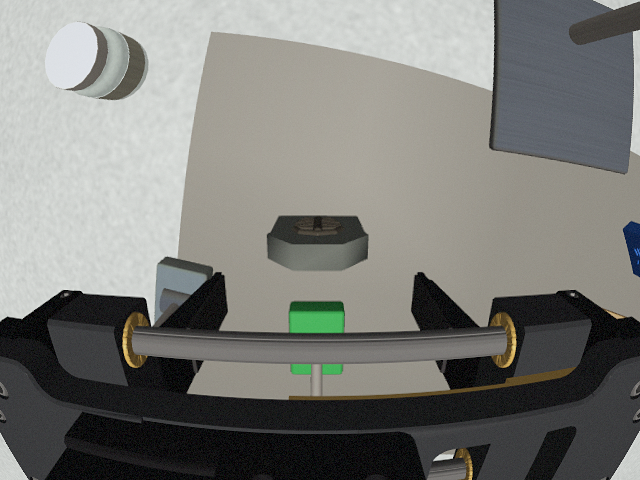

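Slab spans columns 268–368 and the fingers sit at 220 and 418, so it is centred. I'll grip a little higher, at TCP z≈22, so the slab's top clears the gripper body.

>>> arm_command(
  rows=[
    [[0,0,0.12],0],
    [[0,0,0.15],0],
    [[0,0,0.13],0],
    [[0,0,0.07],0],
    [[0,0,0.04],0],
  ],
)

```text
t: 16.65
eef_pos: [555.3, 173.6, 20.8]
tcp_rot: [-3.142, 0.002, 0.191]
ft_force: [-0.4, -0.1, 0.7]
opening: 1.001
grip_force: 0.0
```

>>> arm_command(
  rows=[
    [[0,0,0],0],
    [[0,0,0],0],
    [[0,0,0],0],
    [[0,0,0],0],
    [[0,0,0],0],
  ],
  claw=0.6,
)

```text
t: 17.15
eef_pos: [556.4, 173.9, 23.5]
tcp_rot: [-3.141, -0.002, 0.19]
ft_force: [0.0, 1.1, 7.3]
opening: 0.771
grip_force: 30.0
```

>>> arm_command(
  rows=[
    [[0,0,0],0],
    [[0,0,0],0],
    [[0,0,0],0],
    [[0,0,0],0],
    [[0,0,0],0],
  ],
)

```text
t: 17.65
eef_pos: [556.4, 173.9, 23.5]
tcp_rot: [-3.142, -0.002, 0.19]
ft_force: [0.1, 0.8, 7.4]
opening: 0.773
grip_force: 30.0
```

Opening 0.773 is about 73 mm against an expected 70. I'll lift and check.

>>> arm_command(
  rows=[
    [[0,0,-0.02],0],
    [[0,0,-0.04],0],
    [[0,0,-0.06],0],
    [[0,0,-0.06],0],
    [[0,0,0],0],
  ],
)

```text
t: 18.15
eef_pos: [556.7, 173.9, 69.5]
tcp_rot: [-3.142, -0.003, 0.19]
ft_force: [0.7, -0.3, -3.4]
opening: 0.777
grip_force: 30.0
```

```bash
cat > tilt.py <<'E'
from h import *
def meas(show=None):
    s=state(); tcp=np.array(s["eef_pos"]); yaw=s["tcp_rot"][2]
    p,P=cloud("scene")
    if show:
        i=np.unravel_index(np.nanargmin(np.linalg.norm(np.nan_to_num(P,nan=9e3)-tcp,axis=-1)),P.shape[:2])
        a,b=max(i[0]-75,0),max(i[1]-100,0); cv2.imwrite(show,cv2.resize(p[a:a+150,b:b+200,::-1],None,fx=4,fy=4,interpolation=cv2.INTER_CUBIC))
    L=(P-tcp)@np.array([[np.cos(yaw),-np.sin(yaw),0],[np.sin(yaw),np.cos(yaw),0],[0,0,1]])  # slab-yaw frame
    m=(abs(L[...,1])<27)&(abs(L[...,0])<60)&(L[...,2]>-45)&(L[...,2]<75)
    q=L[m]
    # front face plane: RANSAC-free robust fit x = a + b z + c y
    w=np.ones(len(q),bool)
    w=(q[:,2]<62)
    for t in (15,8,5,4,4,4):
        A=np.c_[np.ones(w.sum()),q[w,2],q[w,1]]; k=np.linalg.lstsq(A,q[w,0],rcond=None)[0]
        r=q[:,0]-np.c_[np.ones(len(q)),q[:,2],q[:,1]]@k; w=(abs(r)<t)&(q[:,2]<70)
    print("tcp",tcp.round(1),"yaw",round(yaw,3),"n",w.sum(),"lean deg",round(-np.degrees(np.arctan(k[1])),1),"yawerr",round(-np.degrees(np.arctan(k[2])),1),"x at z=19:",round(k[0]+19*k[1],1))
    print(" z range front",q[w,2].min().round(),q[w,2].max().round(),"y",q[w,1].min().round(),q[w,1].max().round())
    return k
E
python3 -c "
from tilt import *
print(state()['opening'],state()['ft_force']);meas('pics/s4.png')
viewer.read_camera('scene')
for l in ('fossil','trilobite'): print(l,[(np.round(r['position']).tolist(),round(r['confidence'],2)) for r in models.mark_of('scene',l)[:3]])"
```

```text
0.7769771659532286 [ 0.70003709 -0.27769974 -3.42078584]
tcp [556.7 173.9  69.5] yaw 0.19 n 382 lean deg 0.6 yawerr 0.8 x at z=19: 12.1
 z range front -27.0 68.0 y -27.0 27.0
fossil [([564.0, 174.0, 88.0], 0.93), ([600.0, -190.0, 43.0], 0.64), ([466.0, -335.0, 10.0], 0.23)]
trilobite [([555.0, 175.0, 43.0], 0.92), ([601.0, -198.0, 0.0], 0.83)]
```

View pics/s4.png

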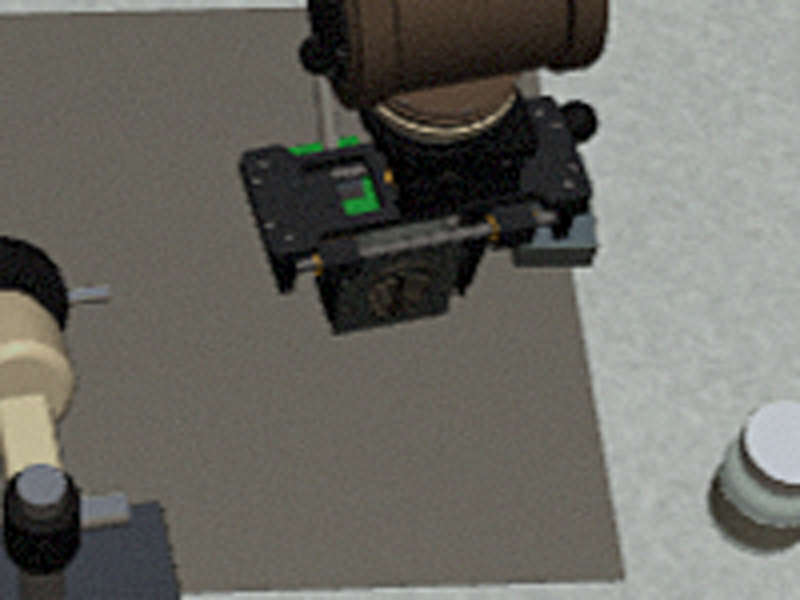

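The slab hangs upright and square, with a measured lean of 0.6°. Next I'll tilt it by pressing its lower back against the top edge of the fixed green box: move in, then push in small steps.

>>> arm_command(
  rows=[
    [[-0.05,0,0.03],0],
    [[-0.06,0,0.04],0],
    [[-0.06,0,0.04],0],
    [[-0.05,0,0],0],
    [[0,0,0],0],
  ],
)

```text
t: 18.85
eef_pos: [500.1, 163.0, 39.1]
tcp_rot: [-3.142, 0.003, 0.19]
ft_force: [0.6, -0.1, -3.5]
opening: 0.777
grip_force: 30.0
```

>>> arm_command(
  rows=[
    [[-0.012,0,0],0],
    [[-0.012,0,0],0],
    [[-0.012,0,0],0],
    [[-0.012,0,0],0],
    [[0,0,0],0],
  ],
)

```text
t: 19.35
eef_pos: [490.8, 161.2, 40.3]
tcp_rot: [-3.142, -0.002, 0.19]
ft_force: [4.5, 0.9, -0.9]
opening: 0.775
grip_force: 30.0
```

>>> arm_command(
  rows=[
    [[-0.01,0,0],0],
    [[-0.01,0,0],0],
    [[-0.01,0,0],0],
    [[-0.01,0,0],0],
    [[0,0,0],0],
  ],
)

```text
t: 19.85
eef_pos: [479.8, 159.1, 39.9]
tcp_rot: [-3.142, 0.0, 0.19]
ft_force: [3.3, 0.1, -0.6]
opening: 0.777
grip_force: 30.0
```

```bash
python3 -c "
from tilt import *
print(state()['ft_force']);meas()"
```

```text
[ 3.26898414  0.05820185 -0.56459437]
tcp [479.8 159.1  39.9] yaw 0.19 n 541 lean deg 15.2 yawerr 0.7 x at z=19: 19.3
 z range front -45.0 70.0 y -27.0 27.0
```

>>> arm_command(
  rows=[
    [[0.04,0,0],0],
    [[0.1,0,-0.1],0],
    [[0.12,0,-0.16],0],
    [[0.1,0,-0.1],0],
    [[0,0,0],0],
  ],
)

```text
t: 20.4
eef_pos: [572.2, 176.9, 132.9]
tcp_rot: [-3.141, -0.006, 0.19]
ft_force: [-0.2, 0.1, -3.7]
opening: 0.775
grip_force: 30.0
```

```bash
cat >> tilt.py <<'E'
def meas2(show=None,cam="scene"):
    s=state(); tcp=np.array(s["eef_pos"]); yaw=s["tcp_rot"][2]
    p,P=cloud(cam)
    L=(P-tcp)@np.array([[np.cos(yaw),-np.sin(yaw),0],[np.sin(yaw),np.cos(yaw),0],[0,0,1]])
    m=(abs(L[...,1])<27)&(L[...,0]>-15)&(L[...,0]<55)&(L[...,2]>-40)&(L[...,2]<45)
    q=L[m]; rng=np.random.default_rng(0); best=None
    for _ in range(3000):
        a=q[rng.choice(len(q),3,False)]
        n=np.cross(a[1]-a[0],a[2]-a[0]); l=np.linalg.norm(n)
        if l<100: continue
        n/=l; w=abs((q-a[0])@n)<3
        if best is None or w.sum()>best.sum(): best=w
    q2=q[best]; c=q2.mean(0); n=np.linalg.svd(q2-c)[2][2]; n*=np.sign(n[0])
    print("tcp",tcp.round(1),"n",best.sum(),"/",len(q),"lean",np.degrees(np.arcsin(n[2])).round(1),"yawerr",np.degrees(np.arctan2(n[1],n[0])).round(1),"dist of plane from grip",((c-[0,0,19])@n).round(1),"z",q2[:,2].min().round(),q2[:,2].max().round(),"x",q2[:,0].min().round(),q2[:,0].max().round())
E
python3 -c "
from tilt import *
meas2(); meas2()"
```

```text
tcp [572.2 176.9 132.9] n 435 / 505 lean 13.4 yawerr 0.6 dist of plane from grip 18.3 z -23.0 45.0 x 10.0 29.0
tcp [569.5 176.4 130.5] n 438 / 510 lean 13.1 yawerr 0.4 dist of plane from grip 18.3 z -22.0 45.0 x 10.0 30.0
```

Lean is 13°, so the pivot works and the effective pivot point is higher than the grip point. I'll go back and push further.

>>> arm_command(
  rows=[
    [[-0.1,0,0.1],0],
    [[-0.12,0,0.16],0],
    [[-0.08,0,0.1],0],
    [[-0.04,0,0],0],
    [[0,0,0],0],
  ],
)

```text
t: 21.0
eef_pos: [483.9, 159.9, 39.7]
tcp_rot: [-3.142, 0.003, 0.19]
ft_force: [0.9, -0.2, -2.7]
opening: 0.771
grip_force: 30.0
```

>>> arm_command(
  rows=[
    [[-0.02,0,0],0],
    [[-0.01,0,0],0],
    [[-0.01,0,0],0],
    [[-0.01,0,0],0],
    [[-0.01,0,0],0],
  ],
)

```text
t: 21.5
eef_pos: [471.0, 157.4, 40.3]
tcp_rot: [-3.142, -0.002, 0.19]
ft_force: [4.1, 0.3, -3.7]
opening: 0.772
grip_force: 30.0
```

>>> arm_command(
  rows=[
    [[0.04,0,0],0],
    [[0.1,0,-0.1],0],
    [[0.12,0,-0.16],0],
    [[0.1,0,-0.1],0],
    [[0,0,0],0],
  ],
)

```text
t: 22.0
eef_pos: [562.6, 175.0, 133.2]
tcp_rot: [-3.141, -0.006, 0.19]
ft_force: [0.9, 0.1, -2.2]
opening: 0.772
grip_force: 30.0
```

```bash
python3 -c "
from tilt import *
state(); viewer.read_camera('top'); meas2('x'); meas2()
p,P=cloud('scene'); s=state(); cv2.imwrite('pics/s5.png',cv2.resize(p[180:330,330:530,::-1],None,fx=4,fy=4,interpolation=cv2.INTER_CUBIC))
print([(np.round(r['position']).tolist(),round(r['confidence'],2)) for r in models.mark_of('scene','fossil')[:3]])"
```

```text
tcp [559.9 174.5 130.8] n 451 / 578 lean 22.4 yawerr -0.5 dist of plane from grip 21.0 z -18.0 45.0 x 10.0 38.0
tcp [558.2 174.2 129.4] n 456 / 567 lean 21.8 yawerr -0.4 dist of plane from grip 21.6 z -19.0 45.0 x 11.0 39.0
[([602.0, -189.0, 42.0], 0.93), ([576.0, 174.0, 153.0], 0.92), ([463.0, -332.0, 7.0], 0.34)]
```

View pics/s5.png

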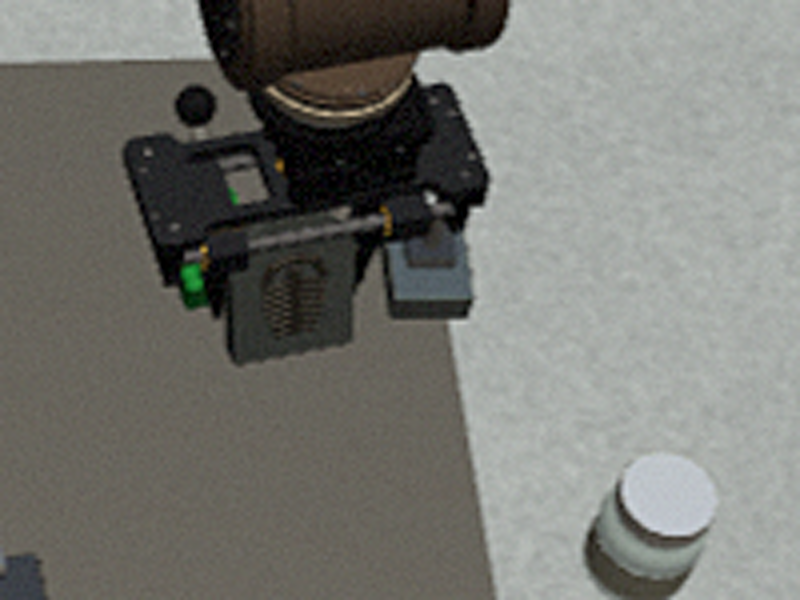

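Lean is now 22°, and the last 10 mm of push gave about 8.8°. I'll push 9 mm more.

>>> arm_command(
  rows=[
    [[-0.1,0,0.1],0],
    [[-0.12,0,0.16],0],
    [[-0.08,0,0.1],0],
    [[-0.04,0,0],0],
    [[0,0,0],0],
  ],
)

```text
t: 22.75
eef_pos: [474.6, 158.1, 40.1]
tcp_rot: [-3.141, 0.001, 0.19]
ft_force: [1.0, -0.7, -2.4]
opening: 0.773
grip_force: 30.0
```

>>> arm_command(
  rows=[
    [[-0.018,0,0],0],
    [[-0.012,0,0],0],
    [[-0.01,0,0],0],
    [[-0.008,0,0],0],
    [[-0.008,0,0],0],
  ],
)

```text
t: 23.25
eef_pos: [462.1, 155.7, 40.3]
tcp_rot: [-3.142, -0.002, 0.19]
ft_force: [3.8, 1.4, -2.3]
opening: 0.773
grip_force: 30.0
```

>>> arm_command(
  rows=[
    [[0.04,0,0],0],
    [[0.1,0,-0.1],0],
    [[0.12,0,-0.16],0],
    [[0.1,0,-0.1],0],
    [[0,0,0],0],
  ],
)

```text
t: 23.75
eef_pos: [553.8, 173.2, 133.1]
tcp_rot: [-3.142, -0.006, 0.19]
ft_force: [-0.2, -0.5, -4.6]
opening: 0.773
grip_force: 30.0
```

```bash
python3 -c "
from tilt import *
viewer.read_camera('top'); meas2(); meas2(); meas2()
print([(np.round(r['position']).tolist(),round(r['confidence'],2)) for r in models.mark_of('scene','fossil')[:2]])"
```

```text
tcp [551.  172.8 130.8] n 504 / 630 lean 29.1 yawerr 0.0 dist of plane from grip 23.8 z -15.0 45.0 x 11.0 45.0
tcp [549.3 172.5 129.4] n 488 / 614 lean 29.3 yawerr -0.4 dist of plane from grip 24.0 z -13.0 45.0 x 10.0 46.0
tcp [548.6 172.4 128.8] n 493 / 615 lean 29.3 yawerr 0.8 dist of plane from grip 23.9 z -13.0 45.0 x 10.0 46.0
[([572.0, 174.0, 156.0], 0.61), ([598.0, -193.0, 43.0], 0.6)]
```

```bash
python3 - <<'E'
from plan import plan
plan([(480,-78,155,0.138)],p=[548.6,172.4,129.8],yaw=0.19)
E
```

```text
[[[-0.076,0.155,-0.017],np.float64(0.0028)],[[-0.075,0.156,-0.017],np.float64(0.0028)],[[-0.074,0.157,-0.017],np.float64(0.0028)],[[-0.072,0.157,-0.017],np.float64(0.0028)],[[-0.071,0.158,-0.017],np.float64(0.0028)]]
[[[-0.07,0.159,-0.017],np.float64(0.0028)],[[0,0,0],0],[[0,0,0],0],[[0,0,0],0],[[0,0,0],0]]
end [480.  -78.1 155.3] 0.137
```

>>> arm_command(
  rows=[
    [[-0.076,0.155,-0.017],0.0028],
    [[-0.075,0.156,-0.017],0.0028],
    [[-0.074,0.157,-0.017],0.0028],
    [[-0.072,0.157,-0.017],0.0028],
    [[-0.071,0.158,-0.017],0.0028],
  ],
)

```text
t: 24.5
eef_pos: [491.3, -37.3, 150.5]
tcp_rot: [-3.141, 0.002, 0.146]
ft_force: [0.2, -1.1, -2.7]
opening: 0.776
grip_force: 30.0
```

>>> arm_command(
  rows=[
    [[-0.07,0.159,-0.017],0.0028],
    [[0,0,0],0],
    [[0,0,0],0],
    [[0,0,0],0],
    [[0,0,0],0],
  ],
)

```text
t: 25.0
eef_pos: [481.4, -76.8, 155.0]
tcp_rot: [-3.141, 0.001, 0.139]
ft_force: [-0.4, 1.1, -3.2]
opening: 0.773
grip_force: 30.0
```

```bash
python3 - <<'E'
from tilt import *
s=state(); print(s["eef_pos"],s["tcp_rot"])
for n in ("wrist","scene","top","scene","top"):
    p,d=viewer.read_camera(n)
    if n=="wrist": cv2.imwrite("pics/w4.png",p[...,::-1])
    for l in ("head","focus","viewer","fossil"):
        print(n,l,[(np.round(r["position"]).tolist(),round(r["confidence"],2)) for r in models.mark_of(n,l)[:2]])
meas2()
E
```

```text
[481.35259167 -76.82780499 154.99992375] [-3.14107993e+00  7.42793584e-04  1.39221484e-01]
wrist head [([663.0, -383.0, -0.0], 0.67)]
wrist focus []
wrist viewer []
wrist fossil [([502.0, -77.0, 178.0], 0.97), ([600.0, -189.0, 40.0], 0.78)]
scene head [([651.0, -53.0, 230.0], 0.96)]
scene focus []
scene viewer [([757.0, -40.0, 2.0], 0.87)]
scene fossil [([598.0, -192.0, 43.0], 0.7), ([501.0, -76.0, 182.0], 0.66)]
top head [([654.0, -50.0, 227.0], 0.61)]
top focus [([467.0, 286.0, 24.0], 0.55)]
top viewer [([759.0, -41.0, 2.0], 0.57)]
top fossil [([600.0, -193.0, 44.0], 0.9)]
scene head []
scene focus []
scene viewer [([757.0, -40.0, 3.0], 0.76), ([660.0, -386.0, -0.0], 0.51)]
scene fossil [([599.0, -191.0, 43.0], 0.7), ([504.0, -72.0, 182.0], 0.59)]
top head [([657.0, -51.0, 225.0], 0.56)]
top focus []
top viewer [([758.0, -42.0, 4.0], 0.59)]
top fossil [([598.0, -192.0, 45.0], 0.63)]
tcp [481.4 -78.  155.4] n 487 / 661 lean 30.1 yawerr -0.2 dist of plane from grip 23.9 z -13.0 45.0 x 10.0 46.0
```

View pics/w4.png

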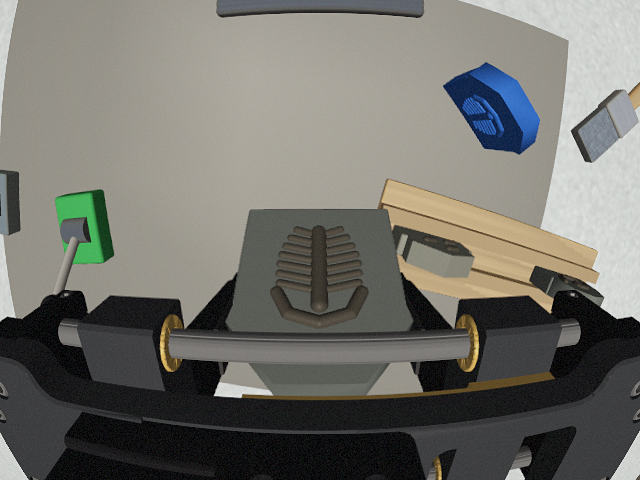

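The wrist view shows the slab held square, leaning back, fossil middle near (318,265), everything else undisturbed. I'll refine the head position and lean before the last approach.

```bash
python3 - <<'E'
from tilt import *
s=state(); tcp=s["eef_pos"]; yaw=s["tcp_rot"][2]
p,d=viewer.read_camera("wrist"); c=viewer.get_calibration("wrist"); K=c["camera_matrix"]; T=np.linalg.inv(c["world_to_cam"])
v,u=np.mgrid[:480,:640]; a,b=(u-K[0,2])/K[0,0],(v-K[1,2])/K[1,1]; r=np.hypot(a,b); k=np.tan(r)/np.maximum(r,1e-9)
P=(np.stack([a*k*d,-b*k*d,-d,np.ones_like(d)],-1)@T.T)[...,:3]
L=(P-tcp)@np.array([[np.cos(yaw),-np.sin(yaw),0],[np.sin(yaw),np.cos(yaw),0],[0,0,1]])
q=L[216:318,255:380].reshape(-1,3); q=q[d[216:318,255:380].ravel()>0]
w=np.ones(len(q),bool)
for _ in range(6):
    cc=np.median(q[w],0); n=np.linalg.svd(q[w]-q[w].mean(0),full_matrices=False)[2][2]; n*=np.sign(n[0]); w=abs((q-q[w].mean(0))@n)<3
print("wrist plane n",n.round(3),"lean",np.degrees(np.arcsin(n[2])).round(1),"yaw",np.degrees(np.arctan2(n[1],n[0])).round(1),"dist G",((q[w].mean(0)-[0,0,19])@n).round(1))
for px in ((318,228),(318,326),(318,277),(250,211),(386,211)): print(px,np.nanmedian(L[px[1]-1:px[1]+2,px[0]-1:px[0]+2].reshape(-1,3),0).round(1))
# head
for nme in ("scene","top"):
    p,P=cloud(nme); ax=np.array([np.cos(.137),np.sin(.137)]); o=np.array([757.8,-40.5])
    q=P[(abs(P[...,0]-690)<70)&(abs(P[...,1]+48)<60)&(P[...,2]>205)&(P[...,2]<330)]
    al=(q[:,:2]-o)@ax; la=(q[:,:2]-o)@[-ax[1],ax[0]]
    for z in np.arange(-130,-20,12):
        m=(al>z)&(al<z+12)
        if m.sum()>8: print(nme,z,m.sum(),"lat",np.percentile(la[m],[3,97]).round(1),"mid",(np.percentile(la[m],[3,97]).mean()).round(1),"zmax",np.percentile(q[m,2],97).round(1))
E
```

```text
wrist plane n [0.877 0.002 0.48 ] lean 28.7 yaw 0.1 dist G 21.9
(318, 228) [35.1 -0.5  6.5]
(318, 326) [ 8.1 -0.7 48.9]
(318, 277) [21.  -0.6 31.3]
(250, 211) [39.9 33.2 -8.6]
(386, 211) [ 40.  -34.2  -8.3]
scene -118 100 lat [-27.6  22.7] mid -2.5 zmax 279.3
scene -106 242 lat [-30.7  34.4] mid 1.9 zmax 267.7
scene -94 266 lat [-33.4  51.7] mid 9.1 zmax 260.7
scene -82 68 lat [-30.2  31.7] mid 0.7 zmax 275.8
scene -70 73 lat [-24.1  20.9] mid -1.6 zmax 285.0
scene -58 98 lat [-24.8  22.9] mid -0.9 zmax 291.5
scene -46 101 lat [-26.1  23.9] mid -1.1 zmax 299.0
scene -34 189 lat [-24.9  24. ] mid -0.4 zmax 300.4
scene -22 268 lat [-23.8  23.3] mid -0.2 zmax 292.4
top -130 19 lat [-28.    8.4] mid -9.8 zmax 281.4
top -118 147 lat [-26.6  29.6] mid 1.5 zmax 275.3
top -106 169 lat [-31.2  50.9] mid 9.9 zmax 267.4
top -94 159 lat [-29.3  46.7] mid 8.7 zmax 266.5
top -82 136 lat [-18.6  22. ] mid 1.7 zmax 278.5
top -70 140 lat [-21.7  24.6] mid 1.5 zmax 287.0
top -58 153 lat [-24.   25.9] mid 1.0 zmax 292.8
top -46 152 lat [-22.8  26.5] mid 1.8 zmax 300.4
top -34 115 lat [-24.1  26.5] mid 1.2 zmax 301.8
top -22 73 lat [-19.6  24.3] mid 2.3 zmax 289.3
```

>>> arm_command(
  rows=[
    [[0.06,0,0.002],0],
    [[0.08,0,0.003],0],
    [[0.07,-0.001,0.002],0],
    [[0.04,0,0.002],0],
    [[0.016,0,0],0],
  ],
)

```text
t: 26.95
eef_pos: [547.7, -68.4, 152.8]
tcp_rot: [-3.141, 0.0, 0.138]
ft_force: [-1.3, 0.1, -3.7]
opening: 0.773
grip_force: 30.0
```

>>> arm_command(
  rows=[
    [[0,0,0],0],
    [[0,0,0],0],
    [[0,0,0],0],
    [[0,0,0],0],
    [[0,0,0],0],
  ],
)

```text
t: 27.45
eef_pos: [547.1, -68.6, 153.2]
tcp_rot: [-3.142, -0.0, 0.137]
ft_force: [0.3, -0.1, -3.2]
opening: 0.774
grip_force: 30.0
```

```bash
python3 - <<'E'
from tilt import *
s=state(); print(s["eef_pos"],s["tcp_rot"],s["ft_force"],s["grip_force"])
for n in ("wrist","scene","top"):
    p,d=viewer.read_camera(n)
    if n=="scene": cv2.imwrite("pics/s6.png",p[...,::-1])
    for l in ("fossil","dimmer_tip","dimmer_hinge"):
        print(n,l,[(np.round(r["position"]).tolist(),round(r["confidence"],2)) for r in models.mark_of(n,l)[:3]])
E
```

```text
[547.07128321 -68.64088498 153.24131135] [-3.14153667e+00 -1.19782278e-04  1.37402888e-01] [ 0.2501332  -0.12036071 -3.17678229] 29.999608397483826
wrist fossil [([570.0, -68.0, 178.0], 0.92), ([598.0, -190.0, 42.0], 0.89)]
wrist dimmer_tip []
wrist dimmer_hinge [([449.0, 155.0, 24.0], 0.91), ([463.0, 288.0, 21.0], 0.62)]
scene fossil [([568.0, -65.0, 181.0], 0.84)]
scene dimmer_tip [([468.0, 287.0, 106.0], 0.55), ([400.0, 142.0, 88.0], 0.48)]
scene dimmer_hinge [([467.0, 289.0, 27.0], 0.77), ([452.0, 153.0, 24.0], 0.63), ([580.0, -62.0, 136.0], 0.54)]
top fossil [([464.0, 291.0, 1.0], 0.26)]
top dimmer_tip [([466.0, 287.0, 107.0], 0.45), ([397.0, 147.0, 86.0], 0.41)]
top dimmer_hinge [([467.0, 294.0, 23.0], 0.88), ([449.0, 156.0, 26.0], 0.74)]
```

View pics/s6.png

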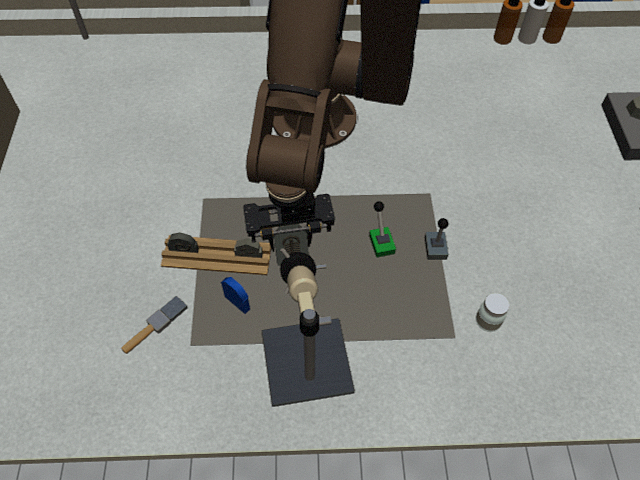

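The fossil reads about (568.5,−66.5,180) against a focus of (567.5,−66.4,180). The slab faces the head at (290,245) px, the grey lever is upright, and the jar, brush, other slabs and decoys haven't moved. I'll hand it in.

```bash
python3 -c "
from cell import env; print(env.job_done())"
```

```text
the job is handed in; nothing more can be done
None
```

I handed the job in at about 28 s: the dimmer lever stands upright, and the arm is holding the trilobite steady about 1 mm from my estimate of the focus point, square to the lens and leaning back about 29–30°. To get that lean I set the slab down on the mat, regripped it by its sides and pressed it lightly against the green look-alike box, which did not visibly move; nothing else was disturbed.

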